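Slide the shaker platform home into its notches and lock it

ROBOT

A 6-joint arm with a two-finger parallel gripper is mounted at the origin on a cart in front of the work surface, level with it; the furniture and walls round the work are solid. World frame = base frame: x ahead of the robot, y to its left, z up, the work surface at z = 0. Lengths are in m, angles in rad, forces in N, time in s.
With the tool pointing down it reaches from about 0.25 to 0.85 m from the base axis. Payload 12.5 kg.
Tool frame: the origin (TCP) lies between the finger pads; the fingertips stand 8 mm ahead of it and the grasp point (between the pads) lies 11 mm behind it; z points along the fingers, y is the direction in which the jaws open and shut (so a half turn about z gives the same grasp; the last joint's range is limited). The gripper opens to 93 mm and grips with 3 to 60 N. Pads are 15 mm wide; open, the fingers measure 128 mm over their backs; the gripper's body (75 mm by 188 mm) begins 65 mm behind the grasp point.
Start: joints at [-1.421, 0.351, 1.652, -0, 1.139, -0.085], TCP at [0.128, -0.535, 0.227] pointing down, gripper open.
Joint ranges: [-2.75, 2.75], [-0.79, 2.1], [0.01, 2.65], [-1.57, 4.71], [0.07, 3.14], [-2.87, 2.87]. Speed limits (rad/s): [2.22, 2.22, 2.79, 3.14, 3.14, 3.14].

INTERFACE

Orientations are given as a unit quaternion [w, x, y, z].
In Python, from station import robot gives the robot as it stands.
- The arm moves only by the shell command python3 -m jog 'ROWS' [FORCE]. ROWS is JSON, a list of rows, each a list of 5 numbers: the shift along the tool's x, y, z in units of 20 mm (1.0 is 20 mm), then the turn about the tool's z in units of 6 degrees (1.0 is 6 degrees), then the finger opening in mm, from 0 to 93. In form: [[x, y, z, yaw, grip], ...]. A call has exactly 5 rows; each row shifts and turns the commanded pose from where the row before left it, along the tool's axes as they then stand; what a row does not reach is not made up. A row lasts 1/10 s, in which the tool goes at most 50 mm and 8.59 degrees, less where a joint would pass 70% of its speed; a pose out of reach is approached as far as the arm can. A call with a number of a shift or a turn outside -1 to 1 is refused whole. A call with a gripper value outside its range is refused whole. The fingers move at their own pace and stop on an object; FORCE is the grip in N (left out, the last holds). Time passes only in rows, so rows that do not move let the fingers close, or fill a call up. It gives the time, the measured TCP pose, the force and the opening at its end, in the units of the state.
- robot.observe(): the state, without advancing time (a new reading comes with each control period).
- robot.capture(name): name is "scene" or "top" or "wrist"; returns the picture (420x560x3 uint8, red, green, blue); there is no depth.
- robot.camera_info(name): a dict with "fx", "fy", "cx", "cy" (pixels), "R" (3x3) and "t" (3): a world point X has camera coordinates R X + t. Camera axes: x right, y down, z forward; pixel columns grow to the right and rows downward; lengths in m; the calibration is good to about 2 mm. The wrist camera is an equidistant fisheye: a pixel r from the principal point sees the ray r / f radians off the axis. A picture is of the moment at which its call begins: read the wrist's pose just before it. camera_info takes no time and is no camera call; for the wrist camera it gives the pose at the moment of the call.
- robot.finish_job(): hands the job in, once; it reports no verdict.
The state is a dict: "t": time; "qpos": joint angles; "qd": joint speeds; "joint_efforts": joint torques, N m; "ee_pos": TCP position; "ee_rot": TCP orientation; "wrist_force": force on the tool from outside, world axes, zero at the start; "torque": the same for the moment, N m; "grip_width": finger opening in m.
Only numpy, scipy, OpenCV 4.12 (cv2) and the standard library are available. Lean on these libraries where they do the work, as an engineer would, in place of code of your own. Each camera call takes 0.05 s, during which the arm holds its last target.

TASK

The blue platform tray of the orbital shaker stands part-way out on its rails, with the orange tube block on it. Push it back along the rails by its upturned front lip until it drops into the locating notches and lies flat on the rails, then push the red locking lever round by its black knob until it lies fully across the tray. Use the fingertips only: do not lift or pick up anything, keep the tube block in its nest, leave the other things on the bench where they are, and finish with the hand clear.

Things in the scene. Friction and masses are not known exactly. Their poses are not given: they have to be found in the camera images.
- shaker: Orbital shaker, grey housing, fixed, 300 x 286 mm. Origin under its centre on the bench; x runs along the two steel rails away from the dial (the tray is pushed along +x), y left, z up. Rails at y = +-85 mm, tops 82 mm up, x from -150 to 150 mm; guides outside them 92 mm high. Between the rails nothing is above 68 mm. Each rail has two notches for the tray's feet, 2.5 mm of play fore and aft.
- tray_home (a point): Point on the shaker (50 mm ahead of its centre, 82 mm up, same axes) where the tray's origin lies when the tray has dropped in. There is no stop at the notches: a tray pushed too fast can pass over them, stay up and meet rear stops 15 mm further on (it can then be pushed back).
- tray: Loose blue board, 170 (x) x 190 (y) x 8 mm, about 0.6 kg. Origin at the centre of the board's underside, x along the rails away from its lip, z up. It slides on four white feet 6 mm high, origin 6 mm above tray_home, and drops 6 mm when all are over their notches. Starts 42 to 82 mm short of home. Sliding takes 3 to 7 N; once dropped in, it stops hard.
- lip (a point): Middle of the outer (robot-side) face of the tray's upturned front lip, 18 mm above the board's underside. The lip is 110 mm wide, 5 mm thick, from 8 to 27 mm above the underside. Push here along +x of the shaker.
- lock_lever (a joint): Red lever on an upright pivot right of the tray. 0: open, pointing along -x of the shaker; grows clockwise seen from above; 1.571: at its stop, pointing along +y, fully across the tray's edge. Starts at 0 to 0.2, stays where it is left, takes about 1 N at the knob. Its underside passes 2.5 mm over the dropped tray; a tray still up blocks it.
- lever_knob (a point): Middle of the lever's upright black knob, 15 mm in diameter, 60 mm from the pivot; straight from 6 mm below to 10 mm above this point, which is 112 mm above the bench. The top of the lever's red arm is 13 mm below it.
- lever_pivot (a point): Point on the lever's upright pivot axis at the height of the knob's middle (on the shaker at x = 30, y = -125 mm).
- tube_block: Loose orange microtube block, 60 x 118 x 38 mm, standing on the tray in a nest of four black corners 10 mm high; its long side lies along the rails, 28 mm left of the tray's middle, its right face 2 mm left of it. Origin under its centre; its top with tubes is 134 mm above the bench while the tray is up.
- film_box: Bystander: carton, 56 x 118 x 56 mm, front left. Origin under its centre.
- beaker: Bystander: small glass beaker, 55 mm wide, 68 mm high, right of the shaker. Origin under its centre.
- dish: Bystander: petri dish, 61 mm wide, 16 mm high, front right. Origin under its centre.
- label_tape: Bystander: roll of yellow tape lying flat, 68 mm wide, 19 mm high, far left. Origin under its centre.

How it is judged:
On the way, in this order (a step that is already met when the one before it is completed fails the run):
1. the tray has dropped into its notches and lies flat on the rails (z of tray in the frame of tray_home between -0.004 and 0.002 m and x of tray in the frame of tray_home between -0.005 and 0.005 m and angle between tray's own z axis and vertical below 0.02 rad), for 0.2 s.
2. the locking lever lies across the dropped tray (all of step 1 and value of joint lock_lever above 1.35 rad), for 0.2 s.
At the end, for the whole second after the job is handed in: The tray lies dropped in its notches (origin within 5 mm of home along the rails, less than 2 mm above it, tilt under 0.02 rad), at rest; the lever stands at more than 1.35 rad; the tube block stands in its nest on the tray (upright, within 3.5 mm of the board) (all of step 2 and z of tube_block in the frame of tray below 0.0115 m and angle between tube_block's own z axis and vertical below 0.06 rad and linear speed of tray below 0.01 m/s); the robot touches nothing.
It fails at once if the tray is lifted or tipped off its rails (z of tray in the frame of tray_home above 0.016 m or angle between tray's own z axis and vertical above 0.12 rad).
It fails at once if the tube block is lifted or knocked out of its nest (z of tube_block in the frame of tray above 0.018 m or angle between tube_block's own z axis and vertical above 0.25 rad).
It fails at once if a bystander (film box, beaker, petri dish, roll of tape) is moved by more than 3 cm (distance of any of film_box, beaker, dish, label_tape from where it was at the start of the episode above 0.03 m).
It also fails if it takes over 58 s, if anything falls off the work surface, if the arm or the gripper's body presses on something with over 40 N, if the wrist force passes 120 N, or if a joint passes its speed limit or range.

## Working session

There is one attempt and no reset: what is moved stays moved. The work goes in short steps, Python scripts to look and compute and a shell command to move; the robot and the scene stay as the last step left them, time stands still between calls to the robot, and variables do not carry over. Pictures are saved under pics/ and viewed, and the job is handed in when it is done.

```bash
mkdir -p pics; python3 - <<'E'
from station import robot
import cv2
s=robot.observe(); print({k:s[k] for k in('t','ee_pos','ee_rot','wrist_force','grip_width')})
for n in('scene','top','wrist'):
    i=robot.camera_info(n); print(n,i)
    cv2.imwrite(f'pics/{n}0.png',robot.capture(n)[:,:,::-1])
E
```

```text
{'t': 0.0, 'ee_pos': array([ 0.12794294, -0.53458321,  0.22610465]), 'ee_rot': array([-5.56646054e-04,  9.93116487e-01,  1.17129552e-01, -2.16770415e-05]), 'wrist_force': array([ 0.6374545 , -0.50509507, -0.7894346 ]), 'grip_width': 0.09307950837772619}
scene {'fx': 501.6421174920176, 'fy': 501.6421174920176, 'cx': 290.0933712389133, 'cy': 215.24432011802597, 'R': array([[ 0.80863006,  0.5881619 , -0.01352828],
       [ 0.49501317, -0.6926319 , -0.52461703],
       [-0.31792986,  0.41752442, -0.85123085]]), 't': array([-0.41698441, -0.21375054,  1.50272746])}
top {'fx': 382.8010062176157, 'fy': 382.8010062176157, 'cx': 283.2616027783849, 'cy': 215.2219012869605, 'R': array([[-1.18453326e-03, -9.99838300e-01,  1.79435674e-02],
       [-9.98041310e-01,  5.97039266e-05, -6.25582881e-02],
       [ 6.25471011e-02, -1.79825239e-02, -9.97879997e-01]]), 't': array([-0.01436255,  0.52672088,  1.29260131])}
wrist {'fx': 325.19226210127806, 'fy': 325.19226210127806, 'cx': 283.6498582462897, 'cy': 207.09354818072234, 'R': array([[ 2.33042291e-01, -9.72466152e-01, -9.35285904e-04],
       [-9.40107538e-01, -2.25533686e-01,  2.55601984e-01],
       [-2.48775216e-01, -5.86868025e-02, -9.66781646e-01]]), 't': array([-0.5488057 , -0.02907011,  0.39082462])}
```

View pics/scene0.png

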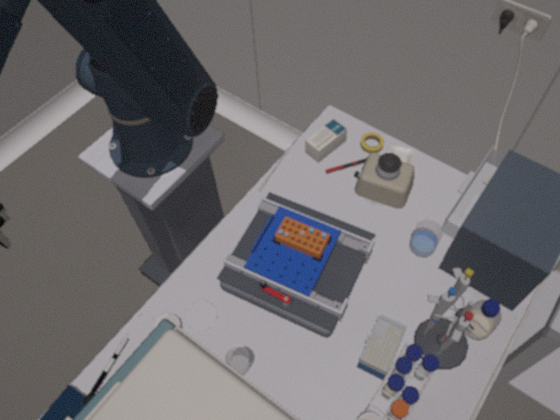

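View pics/top0.png

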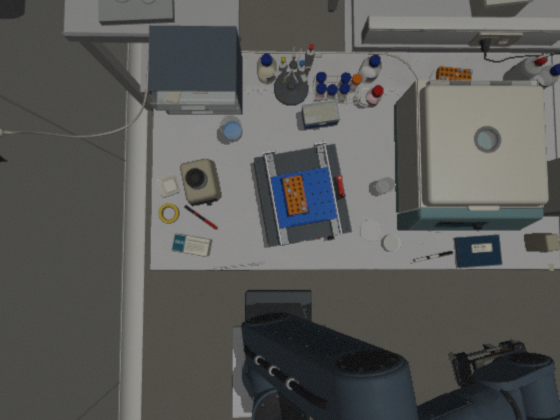

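```bash
python3 - <<'E'
import cv2
a=cv2.imread('pics/top0.png')
cv2.imwrite('pics/top0c.png',cv2.resize(a[70:270,140:380],None,fx=3.3,fy=3,interpolation=cv2.INTER_CUBIC) if 0 else cv2.resize(a[80:280,170:430],None,fx=3,fy=3,interpolation=cv2.INTER_CUBIC))
E
```

```text
(no output)
```

View pics/top0c.png

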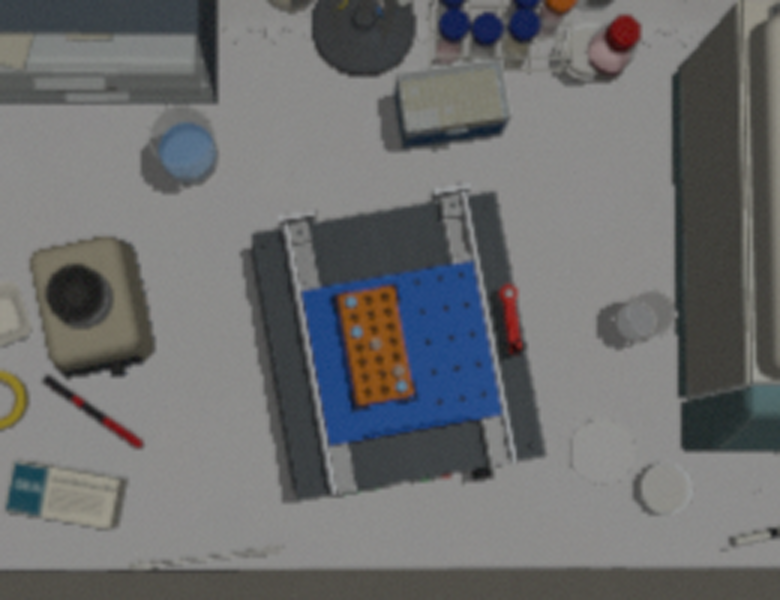

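```bash
cat > h.py <<'E'
import numpy as np
from station import robot
def px2w(n,u,v,z):
    i=robot.camera_info(n); R,t=np.array(i['R']),np.array(i['t'])
    a,b=(u-i['cx'])/i['fx'],(v-i['cy'])/i['fy']
    if n=='wrist':
        r=np.hypot(a,b); d=np.array([a/r*np.sin(r),b/r*np.sin(r),np.cos(r)])
    else: d=np.array([a,b,1.])
    d=R.T@d; c=-R.T@t
    return c+d*(z-c[2])/d[2]
def w2px(n,X):
    i=robot.camera_info(n); p=np.array(i['R'])@X+i['t']
    if n=='wrist':
        r=np.hypot(p[0],p[1]); th=np.arctan2(r,p[2]); p=np.array([p[0]/r*th,p[1]/r*th,1])
    return i['fx']*p[0]/p[2]+i['cx'],i['fy']*p[1]/p[2]+i['cy']
E
python3 - <<'E'
from h import *
f=lambda u,v,z:px2w('top',170+u/3,80+v/3,z)
P={k:f(*a) for k,a in dict(TL=(303,291,.096),TR=(473,262,.096),BR=(500,415,.096),BL=(330,443,.096),
 gTL=(283,215,.092),gBL=(335,493,.092),gTR=(466,187,.092),gBR=(513,460,.092),piv=(509,290,.1),knob=(517,345,.12),beaker=(640,318,.06),dish=(665,488,.016),film=(70,495,.05)).items()}
for k in P: print(k,P[k].round(4))
for a,b in(('BL','TL'),('BR','TR'),('gBL','gTL'),('gBR','gTR'),('knob','piv')):
    d=P[b]-P[a]; print(a,b,np.arctan2(d[1],d[0]).round(4),np.hypot(d[0],d[1]).round(4))
d=P['TL']-P['TR'];print(np.arctan2(-d[0],d[1]),np.hypot(*d[:2]))
print(sum(P[k] for k in('TL','TR','BL','BR'))/4)
E
```

```text
TL [0.6455 0.0262 0.096 ]
TR [ 0.6774 -0.1575  0.096 ]
BR [ 0.5117 -0.1852  0.096 ]
BL [ 0.4818 -0.0028  0.096 ]
gTL [0.7292 0.048  0.092 ]
gBL [ 0.4284 -0.0081  0.092 ]
gTR [ 0.7607 -0.1511  0.092 ]
gBR [ 0.4635 -0.1993  0.092 ]
piv [ 0.6463 -0.1956  0.1   ]
knob [ 0.5844 -0.2001  0.12  ]
beaker [ 0.6217 -0.3481  0.06  ]
dish [ 0.4326 -0.3858  0.016 ]
film [0.4261 0.2831 0.05  ]
BL TL 0.1752 0.1662
BR TR 0.1652 0.168
gBL gTL 0.1845 0.3059
gBR gTR 0.1608 0.301
knob piv 0.0729 0.062
0.1721249796918393 0.18651022917662274
[ 0.57908332 -0.0798146   0.096     ]
```

```bash
python3 -m jog '[[0,0,0,0.61,50],[0.5,-0.5,0,0,50],[1,-1,0,0,50],[1,-1,0,0,50],[1,-1,0,0,50]]' 20; python3 -m jog '[[1,-1,0,0,50],[1,-1,0,0,50],[1,-1,0,0,50],[1,-1,0,0,50],[1,-1,0,0,50]]'
```

```text
t: 0.65
ee_pos: [0.1858, -0.4522, 0.2264]
ee_rot: [-0.0, 0.996, 0.086, 0.0]
wrist_force: [0.3, 0.3, 0.6]
grip_width: 0.0575
t: 1.15
ee_pos: [0.2671, -0.3365, 0.2265]
ee_rot: [-0.0, 0.996, 0.086, -0.0]
wrist_force: [0.1, -0.1, -0.2]
grip_width: 0.0498
```

```bash
python3 -m jog '[[1,-1,0,0,50],[1,-1,0,0,50],[1,-1,0,0,50],[1,-1,0,0,50],[1,-1,0,0,50]]'; python3 -m jog '[[1,-1,0,0,50],[1,-1,0,0,50],[0.5,-1,0,0,50],[0,-1,0,0,50],[0,0,0,0,50]]'; python3 - <<'E'
from h import *
import cv2
for n in('top','wrist','scene'): cv2.imwrite(f'pics/{n}1.png',robot.capture(n)[:,:,::-1])
p=robot.observe()['ee_pos']; y=.171
d=np.array([.4953,-.0943])-p[:2]; print(p,'tool dx,dy',d@[np.cos(y),np.sin(y)],d@[np.sin(y),-np.cos(y)])
E
```

```text
t: 1.65
ee_pos: [0.3484, -0.221, 0.2266]
ee_rot: [-0.0, 0.996, 0.086, 0.0]
wrist_force: [0.2, -0.7, -0.4]
grip_width: 0.0503
t: 2.15
ee_pos: [0.3831, -0.1333, 0.2264]
ee_rot: [-0.0, 0.996, 0.087, -0.0]
wrist_force: [0.2, 0.1, 0.2]
grip_width: 0.0501
[ 0.38372085 -0.13571143  0.22671892] tool dx,dy 0.11699867753296313 -0.021820268295817062
```

View pics/wrist1.png

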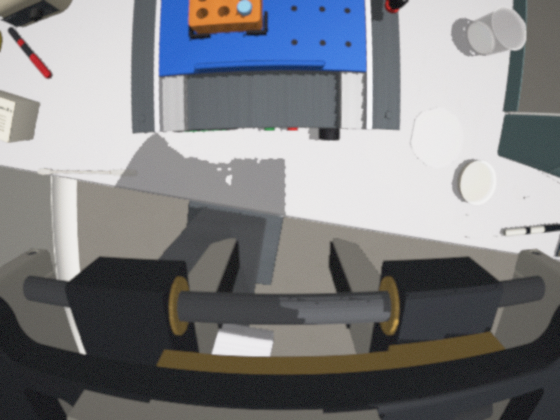

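View pics/top1.png

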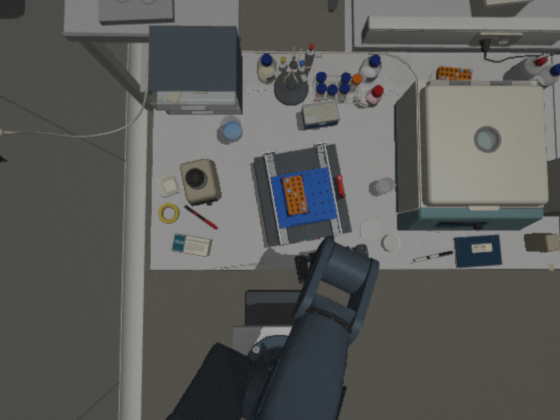

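```bash
python3 - <<'E'
import cv2
a=cv2.imread('pics/wrist1.png')
cv2.imwrite('pics/wrist1c.png',cv2.resize(a[30:145,125:415],None,fx=2.7,fy=2.7,interpolation=cv2.INTER_CUBIC))
E
```

```text
(no output)
```

View pics/wrist1c.png

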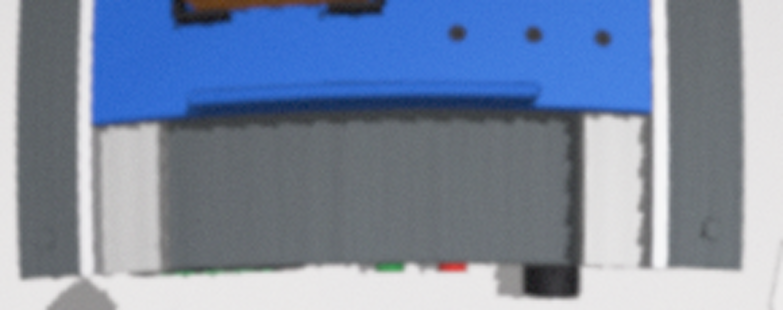

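```bash
python3 - <<'E'
from h import *
f=lambda u,v,z:px2w('wrist',125+u/2.7,30+v/2.7,z)
p=robot.observe()['ee_pos']; y=.171
T=np.array([[np.cos(y),np.sin(y)],[np.sin(y),-np.cos(y)]])
for k,a in dict(BL=(93,125,.096),BR=(650,113,.096),lL=(188,103,.115),lR=(540,96,.115),bL=(188,112,.096),bR=(540,106,.096),rL=(80,274,.092),rR=(668,267,.092),rL2=(79,10,.092),rR2=(655,10,.092)).items():
    w=f(*a); print(k,w.round(4),(T@(w[:2]-p[:2])).round(4))
E
```

```text
BL [ 0.482 -0.002  0.096] [ 0.1196 -0.115 ]
BR [ 0.5149 -0.1866  0.096 ] [0.1206 0.0725]
lL [ 0.49   -0.0407  0.115 ] [ 0.1208 -0.0755]
lR [ 0.5085 -0.1478  0.115 ] [0.1209 0.0331]
bL [ 0.4894 -0.0355  0.096 ] [ 0.1212 -0.0807]
bR [ 0.5089 -0.1501  0.096 ] [0.1209 0.0355]
rL [ 0.4298 -0.0035  0.092 ] [ 0.0679 -0.1224]
rR [ 0.465  -0.2033  0.092 ] [0.0686 0.0804]
rL2 [0.5238 0.0133 0.092 ] [ 0.1634 -0.123 ]
rR2 [ 0.5527 -0.1834  0.092 ] [0.1584 0.0758]
```

```bash
python3 -m jog '[[0,-1.08,0,0,50],[1,0,1,0,50],[1,0,1,0,50],[1,0,1,0,50],[0.5,0,1,0,50]]'; python3 -m jog '[[0,0,1,0,50],[0,0,1,0,50],[0,0,0.53,0,50],[0,0,0,0,50],[0,0,0,0,50]]'; python3 -m jog '[[0.5,0,0,0,50],[0.5,0,0,0,50],[0.5,0,0,0,50],[0.3,0,0,0,50],[0.1,0,0,0,50]]'
```

```text
t: 2.8
ee_pos: [0.384, -0.1359, 0.1765]
ee_rot: [0.0, 0.996, 0.085, 0.0]
wrist_force: [0.4, -1.0, 0.3]
grip_width: 0.05
t: 3.3
ee_pos: [0.422, -0.1289, 0.176]
ee_rot: [0.0, 0.996, 0.086, 0.0]
wrist_force: [-0.3, 0.9, -0.1]
grip_width: 0.0502out of range: a shift must lie within [-1, 1]
```

```bash
python3 -m jog '[[0.5,-1,0,0,50],[0.5,-0.08,1,0,50],[0.5,0,1,0,50],[0,0,1,0,50],[0,0,1,0,50]]'; python3 -m jog '[[0,0,0,0,50],[0,0,0,0,50],[0.2,0,0,0,50],[0.4,0,0,0,50],[0.4,0,0,0,50]]'; python3 - <<'E'
from h import *
import cv2
for n in('wrist',): cv2.imwrite(f'pics/{n}2.png',robot.capture(n)[:,:,::-1])
s=robot.observe();p=s['ee_pos'];print(p,s['wrist_force']);y=.171
d=(px2w('wrist',0,0,.1)*0)[:2]
o=np.array([.3837,-.1357]);print((p[:2]-o)@[np.cos(y),np.sin(y)],(p[:2]-o)@[np.sin(y),-np.cos(y)])
E
```

```text
t: 3.8
ee_pos: [0.4472, -0.1025, 0.0952]
ee_rot: [0.0, 0.996, 0.086, -0.0]
wrist_force: [0.3, -0.2, 0.8]
grip_width: 0.0502
t: 4.3
ee_pos: [0.468, -0.0994, 0.0968]
ee_rot: [0.0, 0.996, 0.085, 0.001]
wrist_force: [-0.0, -0.3, -0.8]
grip_width: 0.05
[ 0.46902903 -0.099301    0.09676416] [-0.7354993  -0.29789048  0.52364606]
0.09027845892335508 -0.021347868943624584
```

View pics/wrist2.png

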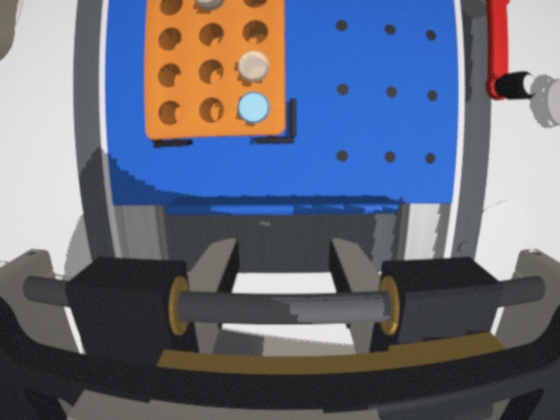

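```bash
python3 -m jog '[[0.25,0,0,0,50],[0.25,0,0,0,50],[0.25,0,0,0,50],[0.2,0,0,0,50],[0.2,0,0,0,50]]'; python3 -m jog '[[0.2,0,0,0,50],[0.2,0,0,0,50],[0.2,0,0,0,50],[0.2,0,0,0,50],[0.2,0,0,0,50]]';python3 -m jog '[[0.2,0,0,0,50],[0.2,0,0,0,50],[0.2,0,0,0,50],[0.1,0,0,0,50],[0.1,0,0,0,50]]'
```

```text
t: 4.85
ee_pos: [0.4893, -0.0953, 0.0959]
ee_rot: [-0.0, 0.996, 0.086, -0.001]
wrist_force: [-8.9, -1.6, 6.2]
grip_width: 0.05
t: 5.35
ee_pos: [0.5082, -0.0919, 0.0958]
ee_rot: [-0.0, 0.996, 0.085, -0.002]
wrist_force: [-7.2, -1.5, 5.5]
grip_width: 0.0499
t: 5.85
ee_pos: [0.5239, -0.0892, 0.0959]
ee_rot: [-0.0, 0.996, 0.085, -0.002]
wrist_force: [-7.6, -0.3, 3.9]
grip_width: 0.0504
```

```bash
python3 -m jog '[[0.12,0,0,0,50],[0.12,0,0,0,50],[0.12,0,0,0,50],[0.12,0,0,0,50],[0.12,0,0,0,50]]'; python3 -m jog '[[0.1,0,0,0,50],[0.1,0,0,0,50],[0.1,0,0,0,50],[0.05,0,0,0,50],[0.05,0,0,0,50]]'; python3 - <<'E'
from h import *
import cv2
for n in('wrist',): cv2.imwrite(f'pics/{n}3.png',robot.capture(n)[:,:,::-1])
s=robot.observe();p=s['ee_pos'];print(p,s['wrist_force']);y=.171
o=np.array([.3837,-.1357]);print((p[:2]-o)@[np.cos(y),np.sin(y)],(p[:2]-o)@[np.sin(y),-np.cos(y)])
E
```

```text
t: 6.35
ee_pos: [0.5356, -0.0872, 0.0959]
ee_rot: [-0.0, 0.996, 0.085, -0.002]
wrist_force: [-7.4, -0.5, 4.5]
grip_width: 0.05
t: 6.85
ee_pos: [0.5434, -0.0858, 0.0958]
ee_rot: [-0.0, 0.996, 0.085, -0.002]
wrist_force: [-7.7, -0.0, 5.3]
grip_width: 0.05
[ 0.54357798 -0.08574928  0.09583001] [-7.33987047 -0.49584752  4.22242866]
0.1660461842377732 -0.022016100430861524
```

View pics/wrist3.png

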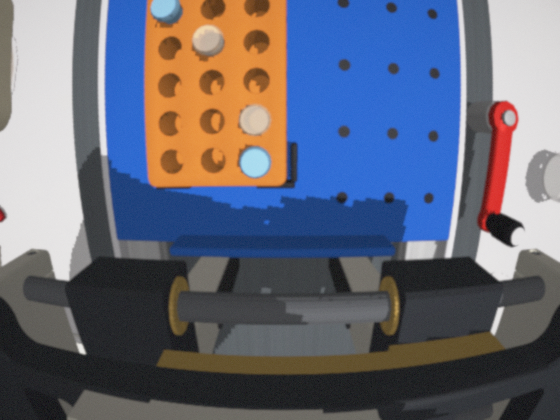

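```bash
python3 -m jog '[[0.06,0,0,0,50],[0.06,0,0,0,50],[0.06,0,0,0,50],[0.06,0,0,0,50],[0.06,0,0,0,50]]'
```

```text
t: 7.4
ee_pos: [0.5499, -0.0847, 0.0957]
ee_rot: [-0.0, 0.996, 0.085, -0.001]
wrist_force: [-6.6, -1.0, 2.4]
grip_width: 0.0501
```

```bash
python3 -m jog '[[0.05,0,0,0,50],[0.05,0,0,0,50],[0.05,0,0,0,50],[0,0,0,0,50],[0,0,0,0,50]]'
```

```text
t: 7.9
ee_pos: [0.5518, -0.0844, 0.0957]
ee_rot: [-0.0, 0.996, 0.086, -0.002]
wrist_force: [-10.8, -1.9, 6.2]
grip_width: 0.0503
```

```bash
python3 - <<'E'
from h import *
import cv2
a=robot.capture('scene')[:,:,::-1]; b=robot.capture('wrist')[:,:,::-1]
cv2.imwrite('pics/w4.png',b)
cv2.imwrite('pics/s4.png',cv2.resize(a[180:340,210:390],None,fx=3.7,fy=3.7,interpolation=cv2.INTER_CUBIC))
s=robot.observe();p=s['ee_pos'];print(p,s['wrist_force']);y=.171
o=np.array([.3837,-.1357]);print((p[:2]-o)@[np.cos(y),np.sin(y)])
E
```

```text
[ 0.55184193 -0.0843984   0.09569911] [-10.71779004  -2.31161091   5.75426288]
0.17441947727120544
```

View pics/w4.png

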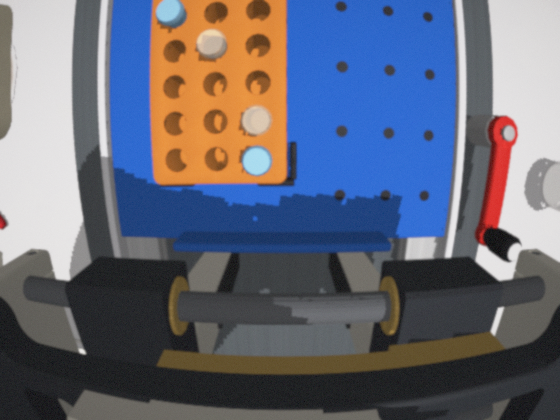

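View pics/s4.png

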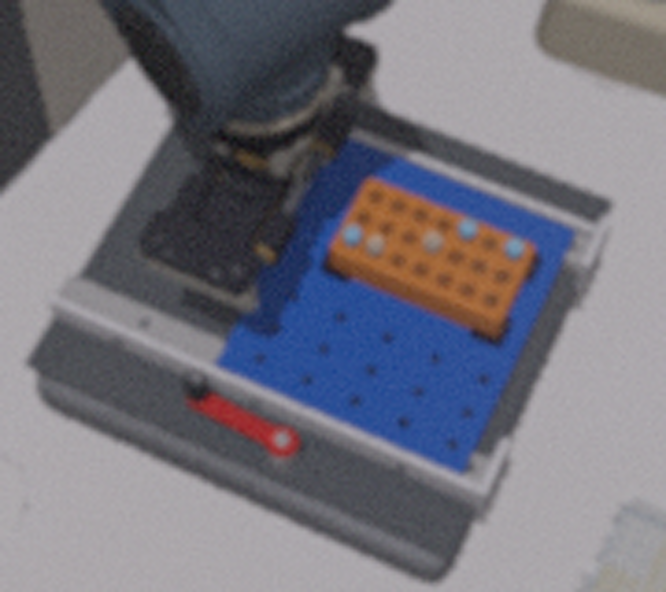

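```bash
python3 -m jog '[[-0.5,0,0,0,50],[-1,0,0,0,50],[-0.5,0,-1,0,50],[0,0,-1,0,0],[0,1,-1,0,0]]'; python3 -m jog '[[-0.5,1,-1,0,0],[-1,1,-0.5,0,0],[-1,1,0,0,0],[0,0,0,0,0],[0,0,0,0,0]]' ; python3 - <<'E'
from h import *
import cv2
s=robot.observe();b=robot.capture('wrist')[:,:,::-1]
cv2.imwrite('pics/w5.png',b)
print(s['ee_pos'],s['wrist_force'],s['qpos'])
E
```

```text
t: 8.5
ee_pos: [0.5172, -0.1099, 0.1569]
ee_rot: [-0.0, 0.996, 0.086, 0.0]
wrist_force: [-0.6, -1.1, -0.2]
grip_width: 0.0385
t: 9.0
ee_pos: [0.4785, -0.1786, 0.1861]
ee_rot: [0.0, 0.996, 0.085, 0.0]
wrist_force: [0.3, 0.8, 0.3]
grip_width: 0.0015
[ 0.47853528 -0.17860475  0.1861134 ] [0.33617978 0.8277324  0.25363696] [-4.48536790e-01  3.28205019e-01  1.79483377e+00  3.40097367e-04
  1.01780128e+00  9.52442948e-01]
```

View pics/w5.png

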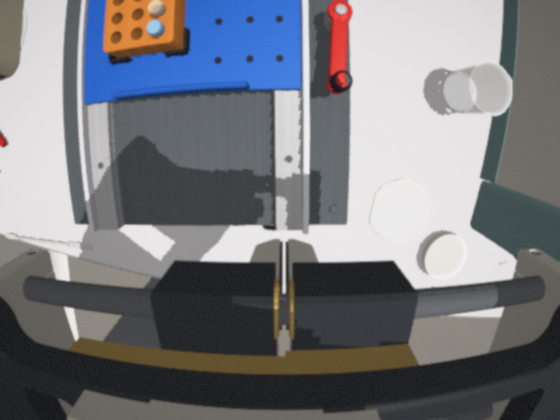

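```bash
python3 - <<'E'
from h import *
import cv2
b=cv2.imread('pics/w5.png')
cv2.imwrite('pics/w5c.png',cv2.resize(b[0:110,290:400],None,fx=5,fy=5,interpolation=cv2.INTER_CUBIC))
piv=np.array([.6463,-.1956,.099]); print(w2px('wrist',piv), w2px('wrist',np.array([.5844,-.2001,.122])))
E
```

```text
(np.float64(344.4622345246063), np.float64(10.817049003626494)) (np.float64(342.9578985506018), np.float64(83.12656247580334))
```

View pics/w5c.png

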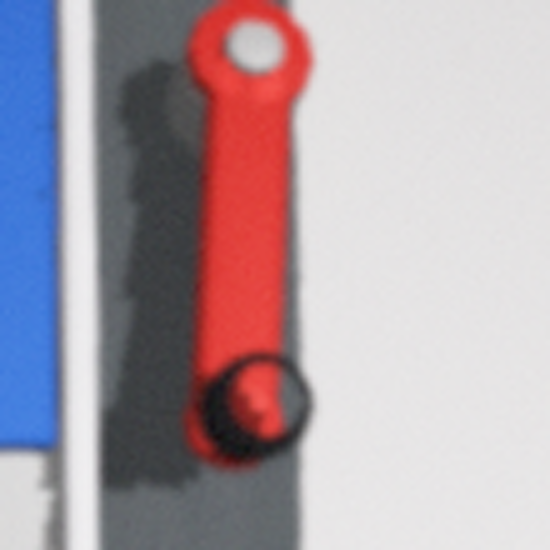

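```bash
python3 - <<'E'
from h import *
k=px2w('wrist',343,81,.122); pv=px2w('wrist',341,9,.101)
p=robot.observe()['ee_pos']; y=.171
d=pv-k; print(k,pv,np.hypot(*d[:2]),'q',y-np.arctan2(d[1],d[0]))
piv=(pv[:2]+np.array([.6463,-.1956]))/2
ex=np.array([np.cos(y),np.sin(y)]);ey=np.array([-ex[1],ex[0]])
dd=k[:2]-piv; q=np.arctan2(dd@ey,-(dd@ex)); print('q',q,np.hypot(*dd))
# tool frame lag L
L=np.radians(15)
kn=piv+.06*(-np.cos(q)*ex+np.sin(q)*ey)
th=y-q+L  # tool yaw
tx=np.array([np.cos(th),np.sin(th)]);ty=np.array([tx[1],-tx[0]])
for gap in(.045,.025):
    T=kn+gap*ty; d=T-p[:2]; print(gap,T,'yaw units',(y-th)/np.radians(6),'now-tool dx,dy units',d@ex/.02,-d@ey/.02)
for dq in(3,6):
    r=T-piv; a=-np.radians(dq); R=np.array([[np.cos(a),-np.sin(a)],[np.sin(a),np.cos(a)]])
    m=R@r-r
    print(dq,m@tx/.02,m@ty/.02)
E
```

```text
[ 0.58588068 -0.19987371  0.122     ] [ 0.64639744 -0.19251708  0.101     ] 0.06096226431939039 q 0.05003002471049839
q 0.07512553257324779 0.06074701210688076
0.045 [ 0.6023786  -0.24195432] yaw units -1.7826040083133845 now-tool dx,dy units 5.547927001586571 4.195471808528145
0.025 [ 0.59537667 -0.22322004] yaw units -1.7826040083133845 now-tool dx,dy units 5.362335433536818 3.2128448346113725
3 -0.020812015321935485 -0.15230692937406273
6 -0.03362437970896702 -0.3054943441179971
```

```bash
python3 -m jog '[[0.5,1,0,0,0],[1,1,0,0,0],[1,1,0,0,0],[1,1,0,0,0],[1,0.2,0,0,0]]'; python3 -m jog '[[1,0,0,0,0],[0.05,0,0.65,-0.9,0],[0,0,1,-0.88,0],[0,0,1,0,0],[0,0,1,0,0]]' ; python3 -m jog '[[0,-0.2,0,0,0],[0,-0.2,0,0,0],[0,0,0,0,0],[0,0,0,0,0],[0,0,0,0,0]]' ; python3 - <<'E'
from h import *
import cv2
s=robot.observe();b=robot.capture('wrist')[:,:,::-1]
cv2.imwrite('pics/w6.png',b)
print(s['ee_pos'],s['wrist_force'],s['qpos'])
E
```

```text
t: 9.55
ee_pos: [0.583, -0.2464, 0.1855]
ee_rot: [0.0, 0.996, 0.085, 0.0]
wrist_force: [0.1, -0.2, -0.7]
grip_width: 0.0008
t: 10.05
ee_pos: [0.6028, -0.2411, 0.1118]
ee_rot: [-0.0, 0.984, 0.178, 0.0]
wrist_force: [-0.9, 0.2, -1.2]
grip_width: 0.0007
t: 10.55
ee_pos: [0.5997, -0.235, 0.1139]
ee_rot: [0.0, 0.984, 0.178, 0.001]
wrist_force: [0.3, 1.1, 1.4]
grip_width: 0.0004
[ 0.59973542 -0.23502264  0.11390387] [0.30036899 1.12503    1.36853731] [-4.45736338e-01  6.41714746e-01  1.48497836e+00 -1.11698320e-07
  1.01350481e+00  7.67707218e-01]
```

View pics/w6.png

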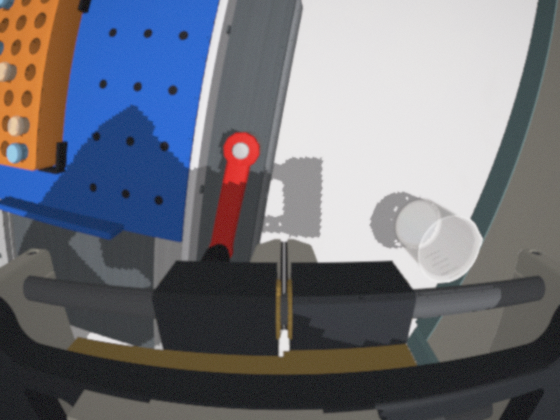

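```bash
python3 -m jog '[[0,-0.2,0,0,0],[0,-0.2,0,0,0],[0,-0.2,0,0,0],[0,0,0,0,0],[0,0,0,0,0]]'; python3 -m jog '[[-0.02,-0.15,0,0.5,0],[-0.02,-0.15,0,0.5,0],[-0.02,-0.15,0,0.5,0],[-0.02,-0.15,0,0.5,0],[-0.02,-0.15,0,0.5,0]]'; python3 - <<'E'
from h import *
import cv2
s=robot.observe();b=robot.capture('wrist')[:,:,::-1]
cv2.imwrite('pics/w7.png',b)
print(s['ee_pos'],s['wrist_force'])
E
```

```text
t: 11.1
ee_pos: [0.5952, -0.2236, 0.1131]
ee_rot: [0.0, 0.984, 0.178, 0.0]
wrist_force: [-0.3, -1.0, -0.2]
grip_width: 0.0006
t: 11.6
ee_pos: [0.5894, -0.2098, 0.113]
ee_rot: [0.0, 0.999, 0.047, -0.0]
wrist_force: [-0.3, -0.8, -0.3]
grip_width: 0.0005
[ 0.58939243 -0.20984407  0.1130303 ] [-0.33570175 -0.81667116 -0.33512138]
```

View pics/w7.png

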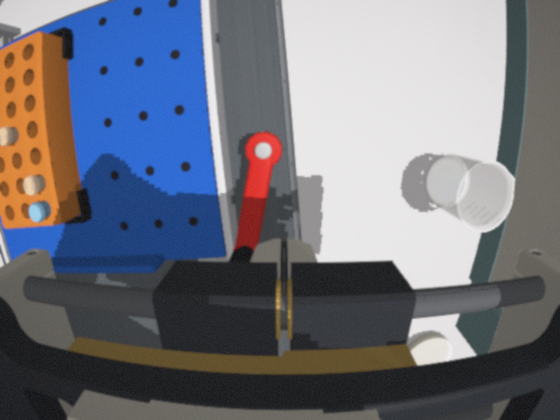

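```bash
python3 -m jog '[[-0.02,-0.15,0,0.5,0],[-0.02,-0.15,0,0.5,0],[-0.02,-0.15,0,0.5,0],[-0.02,-0.15,0,0.5,0],[-0.02,-0.15,0,0.5,0]]'; python3 -m jog '[[-0.02,-0.15,0,0.5,0],[-0.02,-0.15,0,0.5,0],[-0.02,-0.15,0,0.5,0],[-0.02,-0.15,0,0.5,0],[-0.02,-0.15,0,0.5,0]]'; python3 - <<'E'
from h import *
import cv2
s=robot.observe();b=robot.capture('wrist')[:,:,::-1]
cv2.imwrite('pics/w8.png',b)
print(s['ee_pos'],s['wrist_force'])
E
```

```text
t: 12.15
ee_pos: [0.5876, -0.1949, 0.113]
ee_rot: [0.0, 0.996, -0.084, -0.0]
wrist_force: [-0.6, 0.3, -0.1]
grip_width: 0.0005
t: 12.65
ee_pos: [0.5896, -0.1799, 0.113]
ee_rot: [0.0, 0.977, -0.213, -0.0]
wrist_force: [-1.2, -0.4, -0.4]
grip_width: 0.0005
[ 0.58959964 -0.17985131  0.11297348] [-1.21237394 -0.43427864 -0.44309399]
```

View pics/w8.png

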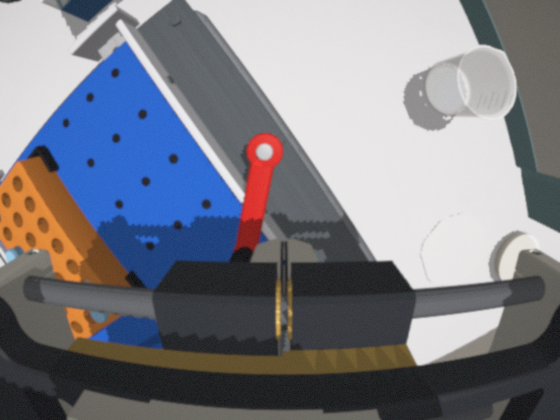

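```bash
python3 -m jog '[[-0.02,-0.15,0,0.5,0],[-0.02,-0.15,0,0.5,0],[-0.02,-0.15,0,0.5,0],[-0.02,-0.15,0,0.5,0],[-0.02,-0.15,0,0.5,0]]'; python3 -m jog '[[-0.02,-0.15,0,0.5,0],[-0.02,-0.15,0,0.5,0],[-0.02,-0.15,0,0.5,0],[-0.02,-0.15,0,0.5,0],[-0.02,-0.15,0,0.5,0]]'; python3 - <<'E'
from h import *
import cv2
s=robot.observe();b=robot.capture('wrist')[:,:,::-1]
cv2.imwrite('pics/w9.png',b)
print(s['ee_pos'],s['wrist_force'],s['qpos'])
E
```

```text
t: 13.2
ee_pos: [0.5955, -0.1659, 0.113]
ee_rot: [0.0, 0.941, -0.338, -0.0]
wrist_force: [-1.6, 0.2, 0.2]
grip_width: 0.0003
t: 13.7
ee_pos: [0.6048, -0.154, 0.113]
ee_rot: [0.0, 0.889, -0.458, -0.0]
wrist_force: [-0.9, -0.6, 0.5]
grip_width: 0.0006
[ 0.60479201 -0.15397265  0.11296502] [-0.92163901 -0.59693009  0.49354865] [-3.23856166e-01  6.11141804e-01  1.54345375e+00 -3.87897924e-05
  9.87440867e-01  2.19876401e+00]
```

View pics/w9.png

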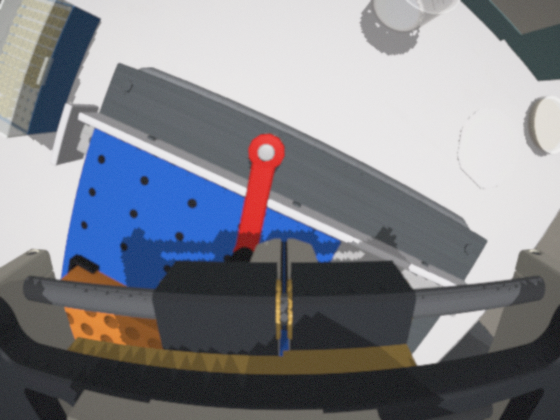

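```bash
python3 -m jog '[[-0.02,-0.15,0,0.5,0],[-0.02,-0.15,0,0.5,0],[-0.02,-0.15,0,0.5,0],[-0.02,-0.15,0,0.5,0],[0,0,0,0,0]]'
```

```text
t: 14.25
ee_pos: [0.6145, -0.1464, 0.113]
ee_rot: [-0.0, 0.837, -0.548, 0.0]
wrist_force: [0.5, -0.1, 0.1]
grip_width: 0.0005
```

```bash
python3 -m jog '[[-0.01,-0.08,0,0.25,0],[-0.01,-0.08,0,0.25,0],[0,0,0,0,0],[0,0,0,0,0],[0,0,0,0,0]]'
```

```text
t: 14.75
ee_pos: [0.6149, -0.1454, 0.1128]
ee_rot: [0.002, 0.822, -0.57, -0.002]
wrist_force: [-13.0, -3.5, 5.5]
grip_width: 0.0008
```

```bash
python3 -m jog '[[0,0.5,0,0,0],[0,0.5,0,0,0],[0,0,-1,0,0],[0,0,-1,0,0],[0,0,-1,0,0]]';python3 -m jog '[[0,0.5,-1,0,0],[0,1,-1,0,0],[0,1,-0.5,0,0],[0,1,0,0,0],[0,1,0,0,0]]';python3 -m jog '[[0,1,0,0,0],[0,1,0,0,0],[0,1,0,0,0],[0,0,0,0,0],[0,0,0,0,0]]'; python3 - <<'E'
from h import *
import cv2
a=robot.capture('scene')[:,:,::-1];c=robot.capture('top')[:,:,::-1]; b=robot.capture('wrist')[:,:,::-1]
cv2.imwrite('pics/w10.png',b)
cv2.imwrite('pics/t10.png',cv2.resize(c[100:280,150:410],None,fx=3,fy=3,interpolation=cv2.INTER_CUBIC))
cv2.imwrite('pics/s10.png',cv2.resize(a[180:340,210:390],None,fx=3.7,fy=3.7,interpolation=cv2.INTER_CUBIC))
s=robot.observe();print(s['ee_pos'],s['wrist_force'])
E
```

```text
t: 15.25
ee_pos: [0.5979, -0.152, 0.1738]
ee_rot: [-0.0, 0.822, -0.57, 0.0]
wrist_force: [0.5, 0.0, -0.3]
grip_width: 0.0003
t: 15.75
ee_pos: [0.5131, -0.1837, 0.2235]
ee_rot: [-0.0, 0.822, -0.57, 0.001]
wrist_force: [0.2, -0.2, -0.9]
grip_width: -0.0
t: 16.25
ee_pos: [0.458, -0.2044, 0.2233]
ee_rot: [-0.0, 0.821, -0.57, 0.0]
wrist_force: [0.4, -0.1, -0.2]
grip_width: 0.0005
[ 0.45839588 -0.20406866  0.2230183 ] [-0.18100389 -0.11066167 -0.83631899]
```

View pics/s10.png

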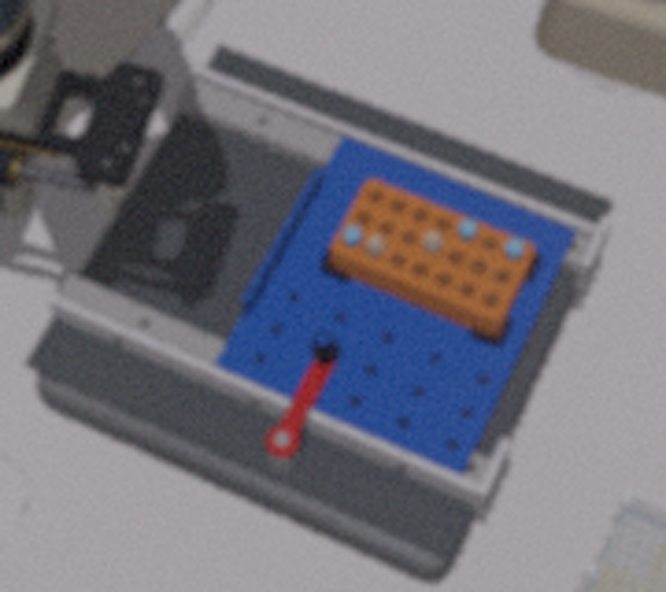

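View pics/t10.png

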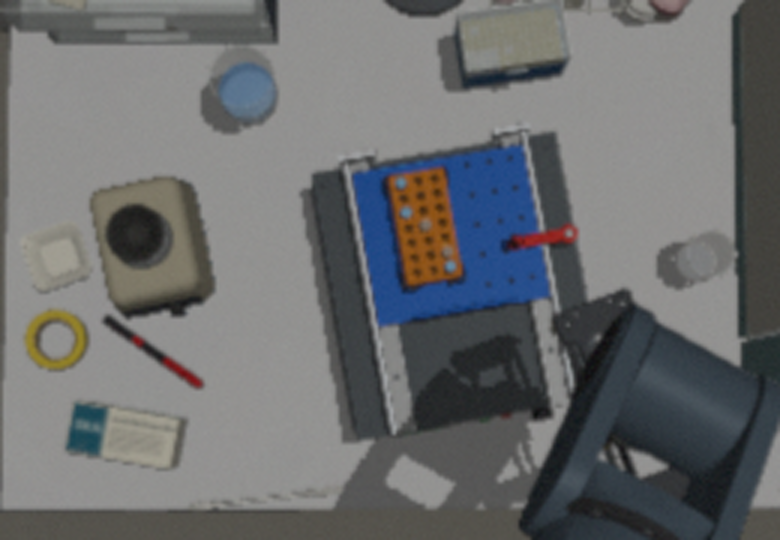

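View pics/w10.png

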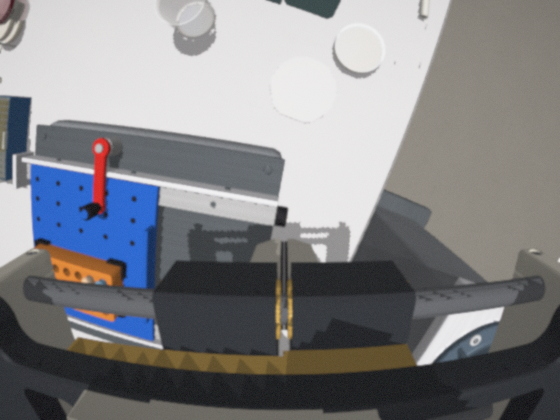

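```bash
python3 - <<'E'
from h import *
f=lambda u,v,z=.09:px2w('top',150+u/3,100+v/3,z)
c=sum(f(*a) for a in((352,172),(380,325),(550,298),(524,146)))/4
pv=f(571,233,.1);kn=f(513,243,.122);y=.171
ex=np.array([np.cos(y),np.sin(y)]);ey=np.array([-ex[1],ex[0]])
d=c[:2]-np.array([.6448,-.0691]);print(c,'tray-home',d@ex,d@ey)
dd=(kn-pv)[:2];print('q',np.arctan2(dd@ey,-(dd@ex)),np.hypot(*dd))
d=robot.observe();print(d['t'])
E
```

```text
[ 0.64233141 -0.06968401  0.09      ] tray-home -0.0025319640221098333 -0.00015541699483734463
q 1.525799861187489 0.06679640642523799
16.4
```

```bash
python3 -c "
from station import robot
print(robot.finish_job())"
```

```text
the job is handed in; nothing more can be done
None
```

I pushed the tray back by its lip until it dropped into the notches, then pushed the lever round by its knob to its stop. The hand then moved clear, and I handed the job in at about 16.4 s. `finish_job()` gave no verdict, so the checks below are mine alone.

- **Tray:** The top picture puts it about 2.5 mm short of home along the rails, inside the 5 mm limit. That is a rough reading, because the calibration is good to about 2 mm. I did not measure its height or tilt directly. That it dropped shows in three ways: the board looked smaller in the wrist picture, the push force rose when it stopped, and the lever passed freely over it.
- **Lever:** I measured about 1.53 rad in the top picture, against the 1.35 rad needed. The force rose to about 13 N at its stop.
- **Tube block and bystanders:** The tube block still stands in its nest in the last pictures. The bystanders look unmoved by eye; I did not measure them.
- **Hand:** It finished about 22 cm above the bench and clear of everything, with the wrist force near zero.

One move call was refused because a shift was out of range. The moves after it still ran, so I corrected the approach before touching anything.

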